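Slide the record weight home through the gap in the plywood tier

ROBOT

A 6-joint arm with a two-finger parallel gripper is mounted at the origin on the work surface. World frame = base frame: x ahead of the robot, y to its left, z up, the work surface at z = 0. Lengths are in m, angles in degrees, forces in N, time in s.
With the tool pointing down it reaches from about 0.375 to 0.925 m from the base axis. Payload 5.7 kg.
Tool frame: the origin (TCP) lies on the front face of the gripper's body, between the roots of the fingers; the fingertips stand 73 mm ahead of it and the grasp point (between the pads) lies 54 mm ahead of it; z points along the fingers, x is the direction in which the jaws open and shut, and the axes are right-handed (so a half turn about z gives the same grasp; the last joint's range is limited). The gripper opens to 85 mm and grips with 20 to 120 N. Pads are 22 mm wide; open, the fingers measure 114 mm over their backs; the gripper's body (76 mm by 85 mm) begins 54 mm behind the grasp point. The pads swing forward as they close: fully open they stand 13 mm farther back than shut.
Start: joints at [58.207, 20.558, 86.54, -0, 72.909, -6.595], TCP at [0.255, 0.543, 0.304] pointing down, gripper open.
Joint ranges: [-170.27, 170.27], [-57.76, 135], [12.27, 136.19], [-55.21, 235.2], [11.17, 155.16], [-170.74, 170.74]. Speed limits (degrees/s): [136.94, 136.94, 180, 180, 180, 180].

INTERFACE

Orientations are given as a 3x3 rotation matrix whose columns are the frame's x, y, z axes.
In Python, from plant import env gives the robot as it stands.
- The arm moves only by the shell command python3 -m crank 'ROWS'. ROWS is JSON, a list of rows, each a list of 3 entries, a list of its own where there are three numbers: the turn, a rotation vector about the tool's x, y, z in degrees, then the shift along the tool's x, y, z in m, then the finger opening in m, from 0 to 0.0854. In form: [[[rx, ry, rz], [x, y, z], claw], ...]. A call has 1 to 12 rows; each row is the pose to reach, as a shift and turn from the pose commanded when the call began, along the tool's axes at that moment; what a row does not reach only later rows make up. A row lasts 1/8 s, in which the tool goes at most 62.5 mm and 10.7 degrees, less where a joint would pass 70% of its speed; a pose out of reach is approached as far as the arm can. A call with a gripper value outside its range is refused whole. The fingers move at their own pace and stop on an object; the grip force is fixed at half the most. Time passes only in rows, so rows that repeat a pose let the fingers close. It gives the time, the measured TCP pose, the force and the opening at its end, in the units of the state.
- env.state(): the state, without advancing time (a new reading comes with each control period).
- env.snapshot(name): name is "scene" or "top" or "wrist"; returns a dict with "img" (480x640x3 uint8, red, green, blue), "depth" (480x640 float32, m along the optical axis (not along the pixel's ray), 0 where there is no reading), "intrinsics" (3x3 intrinsics, pixels), "pose" (4x4, takes a point from camera to world coordinates); the wrist camera has in their place "tool_from_camera" (4x4, takes a point from camera to tool coordinates, whose origin is the TCP and whose axes are the tool frame's). Camera axes: x right, y down, z forward; pixel columns grow to the right and rows downward; lengths in m; the calibration is good to about 2 mm. The wrist camera is an equidistant fisheye: a pixel r from the principal point sees the ray r / f radians off the axis. A picture is of the moment at which its call begins: read the wrist's pose just before it.
- env.job_done(): hands the job in, once; it reports no verdict.
Trained networks look in a picture, given as the dict that the camera call returned (one of the last four; its "shot" number tells which), for a name from the list of things; names that differ only in an ending like _2 or _b are one class to them, and where a whole thing is asked for, a point or a joint stands for the part that bears it (a point fixed in the world has none). Each returns a list of dicts, best first, with "conf" (0 to 1); they miss things now and then, are a little off and sometimes report something else, mostly with a low value. They report only what shows in the picture. A call takes as long as a camera call.
- env.boxes_of(thing, picture): "position" ([x, y, z] in m, in world coordinates, good to about 4 mm: the middle of the surface that is visible of it).
- env.landmark_of(thing, picture): "position" ([x, y, z] in m, in world coordinates, good to about 4 mm: a listed point, or the origin of a listed thing).
The state is a dict: "clock": time; "q": joint angles; "dq": joint speeds; "joint_torque": joint torques, N m; "tcp_pos": TCP position; "eef_rot": TCP orientation; "force": force on the tool from outside, world axes, zero at the start; "torque": the same for the moment, N m; "opening": finger opening in m.
Only numpy, scipy, OpenCV 4.12 (cv2) and the standard library are available. Lean on these libraries where they do the work, as an engineer would, in place of code of your own. Each camera call takes 0.05 s, during which the arm holds its last target.

TASK

Put the record weight away: push it along the plywood deck, through the narrow gap in the front rail of the upper tier, until it rests fully home against the back rail, straight behind the gap. Slide it steadily with the fingers, never lifting, tipping or flicking it, and leave the other small things where they are.

Things in the scene. Friction and masses are not known exactly. Their poses are not given: they have to be found in the camera images.
- tiers: Two stacked birch plywood tiers, fixed. Lower: a deck 300 (x) by 390 (y, -222 to +168) mm, top at z 18 mm. Upper: an open-topped frame of rails, tops at z 48 mm, on the deck's +y end. Origin: sideboard top (z 0), on the gap's centre line. +y: the way in through the gap to the back rail (to the robot's left, turned up to 0.3 rad either way); x across the gap.
- gap (a point): Middle of the gap in the upper tier's front rail, at deck height; in the tiers' frame x 0, y 41, z 18 mm, axes as theirs. The gap is 78 mm wide (x -39 to +39), the rail 18 mm thick (y 32 to 50) and 30 mm high. Side rails' inner faces at x -132 and +132 mm.
- home (a point): Where the middle of the weight's underside lies when it rests against the back rail straight behind the gap; in the tiers' frame x 0, y 114, z 18 mm, axes as theirs. The back rail is unbroken, 30 mm high, its inner face at y 150 mm.
- weight: Record weight: loose, stainless steel, a round disc 72 mm across and 26 mm high with a knob 26 mm across on top (42 mm high in all), 0.3 to 0.65 kg; the gap leaves it 3 mm each side. It stands on the deck in front of the gap, its centre up to 40 mm to either side of the gap's centre line. Origin: centre of its underside; z up.
- adapter: Red plastic 45 adapter, a flat ring 38 mm across and 10 mm high, loose inside the upper frame, to one side of the way in. Origin: centre of its underside. Leave it alone.
- level: Small aluminium spirit level, a bar 70 (y) by 18 (x) by 20 mm high, loose inside the upper frame, on the other side of the way in. Origin: centre of its underside. Leave it alone.
- scraper: Black hard silicone mat scraper, 103 mm long (y), 34 mm wide, 12 mm high, lying on the deck along its robot-side edge. Origin: underside, near the middle. Leave it alone.
- cup: White ceramic espresso cup with a handle, 60 mm across and 58 mm high, on the sideboard beyond the tiers. Origin: centre of its underside. Leave it alone.
- bottle: Small amber bottle, 36 mm across and 75 mm high, on the sideboard beyond the tiers. Origin: centre of its underside. Leave it alone.
- brush: Wooden record brush, 90 by 35 by 24 mm high, on the sideboard behind the back rail (+y end of the tiers). Origin: centre of its underside. Leave it alone.

How it is judged:
By the outcome, as a careful person would: the job done as asked, in the order asked, and still so for the second after the job is handed in, with the robot touching nothing.
It also fails if it takes over 48 s, if anything falls off the work surface, if the arm or the gripper's body presses on something with over 40 N, if the wrist force passes 120 N, or if a joint passes its speed limit or range.

## Working session

There is one attempt and no reset: what is moved stays moved. The work goes in short steps, Python scripts to look and compute and a shell command to move; the robot and the scene stay as the last step left them, time stands still between calls to the robot, and variables do not carry over. Pictures are saved under pics/ and viewed, and the job is handed in when it is done.

```bash
mkdir -p pics; ls
python3 - <<'E'
from plant import env
import cv2
s=env.state(); print({k:s[k] for k in ('clock','tcp_pos','eef_rot','force','opening')})
for n in ('top','scene'):
    p=env.snapshot(n); cv2.imwrite(f'pics/{n}1.png',p['img'][:,:,::-1])
    for t in ('gap','home','weight','adapter','level','scraper','tiers'):
        print(n,t,[(r['position'],r['conf']) for r in env.landmark_of(t,p)[:2]])
    print(p['pose'],p['intrinsics'])
E
```

```text
pics
{'clock': 0.0, 'tcp_pos': array([0.25517136, 0.54241861, 0.30303038]), 'eef_rot': array([[ 4.25768516e-01,  9.04831566e-01, -1.00371627e-03],
       [ 9.04830166e-01, -4.25769640e-01, -1.60761176e-03],
       [-1.88196979e-03, -2.23722288e-04, -9.99998204e-01]]), 'force': array([-0.15934278,  0.23828469, -0.65840149]), 'opening': 0.08550866622163958}
top gap [([0.571, 0.0067, 0.0223], 0.9)]
top home [([0.5809, 0.0796, 0.0182], 0.63)]
top weight [([0.5337, -0.1762, 0.0169], 0.97)]
top adapter [([0.4835, 0.0721, 0.0204], 0.66)]
top level [([0.6743, 0.0699, 0.0195], 0.58)]
top scraper [([0.441, -0.0791, 0.0195], 0.96), ([0.5311, -0.1749, 0.0168], 0.31)]
top tiers [([0.57, -0.0313, 0.0042], 0.88)]
[[-0.00867593 -0.99073237  0.13555107  0.5082538 ]
 [-0.99982469  0.00634535 -0.01761595  0.08101907]
 [ 0.01659258 -0.13568014 -0.99061374  0.70201199]
 [ 0.          0.          0.          1.        ]] [[434.43976141   0.         318.63386966]
 [  0.         434.43976141 242.36241867]
 [  0.           0.           1.        ]]
scene gap [([0.5746, 0.0055, 0.0198], 0.88)]
scene home [([0.5766, 0.0783, 0.0144], 0.61)]
scene weight [([0.5334, -0.1757, 0.0164], 0.97)]
scene adapter [([0.4891, 0.0723, 0.0189], 0.79), ([0.5717, 0.0051, 0.0203], 0.24)]
scene level [([0.676, 0.065, 0.0154], 0.68)]
scene scraper [([0.4378, -0.0761, 0.0168], 0.86), ([0.4858, 0.0729, 0.0208], 0.61)]
scene tiers [([0.569, -0.034, -0.0025], 0.74)]
[[-0.23607804  0.71708798 -0.65578349  1.1125416 ]
 [ 0.97168935  0.16772866 -0.16639381  0.20495477]
 [-0.00932531 -0.67649976 -0.73638381  0.61950748]
 [ 0.          0.          0.          1.        ]] [[523.38110547   0.         322.85794935]
 [  0.         523.38110547 236.63195658]
 [  0.           0.           1.        ]]
```

View pics/top1.png

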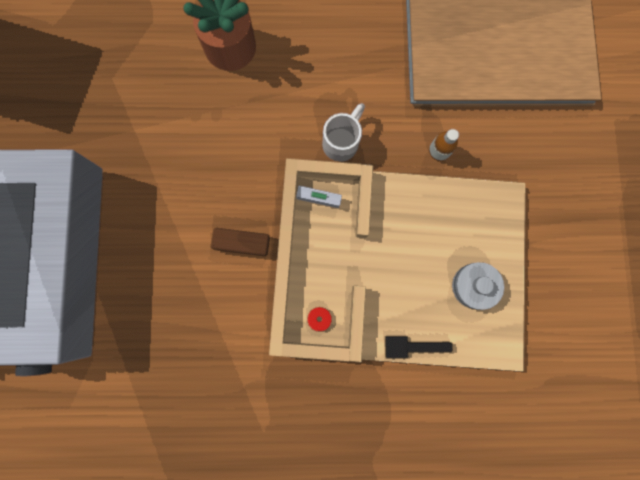

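View pics/scene1.png

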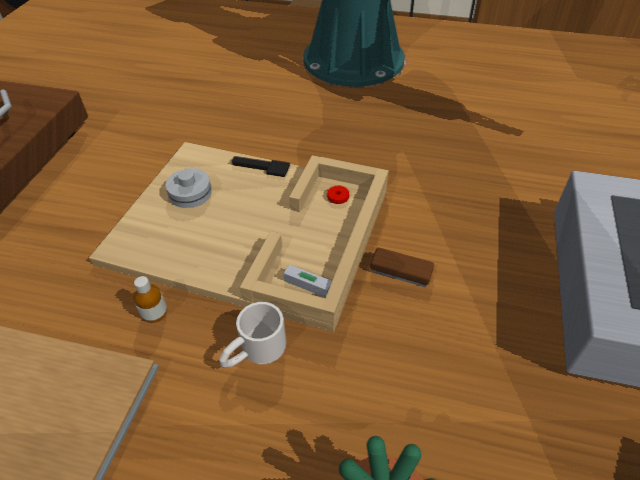

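The top view shows the weight at about pixel (480,287), the gap at about (362,262), the adapter at (319,320) and the level at (320,196). The arm is out of the way. The gap leaves only 3 mm each side, so I'll measure the tier frame and the weight from depth.

```bash
cat > h.py <<'E'
import numpy as np
from scipy.optimize import minimize
def cloud(p):
    d=p['depth'];K=p['intrinsics'];v,u=np.mgrid[:480,:640]
    P=np.stack([(u-K[0,2])/K[0,0]*d,(v-K[1,2])/K[1,1]*d,d],-1)
    W=P@p['pose'][:3,:3].T+p['pose'][:3,3]; W[d<=0]=np.nan; return W
def rails(x,y):  # signed-ish indicator; soft
    def box(x0,x1,y0,y1):
        s=0.0012
        f=lambda t:1/(1+np.exp(-np.clip(t/s,-50,50)))
        return f(x-x0)*f(x1-x)*f(y-y0)*f(y1-y)
    a=[box(-.15,-.039,.032,.05),box(.039,.15,.032,.05),box(-.15,.15,.15,.168),box(-.15,-.132,.032,.168),box(.132,.15,.032,.168)]
    return np.max(a,0)
def fit_tiers(W,x0=(0.567,-0.035,-0.09)):
    P=W.reshape(-1,3);P=P[np.isfinite(P).all(1)]
    top=(np.abs(P[:,2]-.048)<.006); deck=(np.abs(P[:,2]-.018)<.006)
    def loc(q,t):
        c,s=np.cos(t[2]),np.sin(t[2]);d=q[:,:2]-t[:2]
        return c*d[:,0]+s*d[:,1],-s*d[:,0]+c*d[:,1]
    def reg(t0,q):
        x,y=loc(q,t0);return q[(abs(x)<.165)&(y>.01)&(y<.185)]
    A=reg(x0,P[top]);B=reg(x0,P[deck])
    def cost(t): return -rails(*loc(A,t)).sum()+rails(*loc(B,t)).sum()
    best=None
    for dy in np.arange(-.2,.21,.05):
        r=minimize(cost,[x0[0],x0[1],x0[2]+dy],method='Nelder-Mead',options=dict(initial_simplex=[[x0[0],x0[1],x0[2]+dy],[x0[0]+.01,x0[1],x0[2]+dy],[x0[0],x0[1]+.01,x0[2]+dy],[x0[0],x0[1],x0[2]+dy+.06]],xatol=1e-5,fatol=.01,maxiter=600))
        if best is None or r.fun<best.fun: best=r
    return best.x,best.fun,len(A),len(B),np.median(A[:,2]),np.median(B[:,2])
def circ(P):
    import cv2
    (c,r)=cv2.minEnclosingCircle((P[:,:2]*1000).astype('f4'))
    A=np.c_[P[:,:2],np.ones(len(P))]
    return np.array(c)/1000,r,P[:,:2].mean(0),len(P),np.median(P[:,2])
def weight(W,c):
    P=W.reshape(-1,3);P=P[np.isfinite(P).all(1)]
    P=P[np.hypot(P[:,0]-c[0],P[:,1]-c[1])<.05]
    k=P[abs(P[:,2]-.060)<.004]; d=P[(P[:,2]>.036)]
    return circ(k),circ(d)
E
python3 - <<'E'
from plant import env
from h import *
for n in ('top','scene'):
    W=cloud(env.snapshot(n))
    r=fit_tiers(W);print(n,np.round(r,4) if 0 else r)
    for w in weight(W,(.534,-.176)):print(w)
E
```

```text
top (array([ 0.567496  , -0.03530179, -0.0821367 ]), np.float64(-4848.683737786948), 5780, 12416, np.float64(0.04712931317886765), np.float64(0.017220278614808016))
(array([ 0.53086237, -0.17542876]), 13.03121280670166, array([ 0.53058806, -0.17501575]), 240, np.float64(0.05921383259290114))
(array([ 0.53132117, -0.17550331]), 36.40713882446289, array([ 0.53041661, -0.17343358]), 1779, np.float64(0.04352179447532556))
scene (array([ 0.56816914, -0.03421684, -0.08086949]), np.float64(-3712.5824077457733), 4993, 8043, np.float64(0.04869453081613906), np.float64(0.01890257667404216))
(array([ 0.53077722, -0.17279916]), 15.045166969299316, array([ 0.5334659 , -0.17299208]), 155, np.float64(0.06041455542140617))
(array([ 0.53158948, -0.17409792]), 37.56289291381836, array([ 0.53838837, -0.16982302]), 1131, np.float64(0.04469022339913642))
```

Run:
```python
from plant import env
from h import *
W=cloud(env.snapshot('top'))
print(W[200:340:60,10:140:20].round(3))
P=W.reshape(-1,3);P=P[np.isfinite(P).all(1)]
m=(P[:,2]>.09);print(P[m].min(0),P[m].max(0))
m&=P[:,0]<.8;print(P[m].min(0),P[m].max(0))
```

```text
[[[ 0.653  0.502  0.101]
  [ 0.653  0.474  0.101]
  [ 0.653  0.447  0.1  ]
  [ 0.654  0.421  0.097]
  [ 0.666  0.419  0.045]
  [ 0.677  0.411 -0.001]
  [ 0.677  0.378 -0.001]]

 [[ 0.569  0.494  0.101]
  [ 0.569  0.468  0.1  ]
  [ 0.569  0.441  0.1  ]
  [ 0.569  0.419  0.09 ]
  [ 0.575  0.419  0.035]
  [ 0.578  0.403  0.002]
  [ 0.578  0.373 -0.001]]

 [[ 0.488  0.488  0.1  ]
  [ 0.487  0.461  0.1  ]
  [ 0.487  0.434  0.101]
  [ 0.486  0.419  0.078]
  [ 0.484  0.42   0.022]
  [ 0.483  0.399 -0.   ]
  [ 0.482  0.367  0.001]]]
[0.42839631 0.17168338 0.09003414] [0.96710626 0.52453922 0.12016764]
[0.42839631 0.41780506 0.09003414] [0.7274704  0.52453922 0.10524882]
```

Everything is below 0.12 m, so I'll travel with TCP z at about 0.25 and rotate the tool by -20.5° about its z axis.

```bash
python3 -m crank '[[[0,0,-20.5],[-0.0435,0.045,0],0.06],[[0,0,-20.5],[-0.532,0.555,0.053],0.06],[[0,0,-20.5],[-0.532,0.555,0.053],0.06],[[0,0,-20.5],[-0.532,0.555,0.053],0.06],[[0,0,-20.5],[-0.532,0.555,0.053],0.06],[[0,0,-20.5],[-0.532,0.555,0.053],0.06],[[0,0,-20.5],[-0.532,0.555,0.053],0.06],[[0,0,-20.5],[-0.532,0.555,0.053],0.06],[[0,0,-20.5],[-0.532,0.555,0.053],0.06],[[0,0,-20.5],[-0.532,0.555,0.053],0.06],[[0,0,-20.5],[-0.532,0.555,0.053],0.06],[[0,0,-20.5],[-0.532,0.555,0.053],0.06]]'
```

```text
clock: 2.45
tcp_pos: [0.5241, -0.1573, 0.2526]
eef_rot: [[0.082, 0.997, 0.001], [0.997, -0.082, -0.0], [-0.0, 0.001, -1.0]]
force: [1.4, 1.1, 0.6]
opening: 0.0597
```

```bash
python3 -m crank '[[[0,0,0],[-0.0175,0.007,0],0.06],[[0,0,0],[-0.0175,0.007,0],0.06]]'
python3 - <<'E'
from plant import env
import cv2
from h import *
s=env.state();print(s['tcp_pos'],s['clock'],s['eef_rot'])
p=env.snapshot('wrist'); cv2.imwrite('pics/w1.png',p['img'][:,:,::-1]);print(p['tool_from_camera'],p['intrinsics'])
E
```

```text
clock: 2.7
tcp_pos: [0.5291, -0.1738, 0.2523]
eef_rot: [[0.084, 0.996, -0.0], [0.996, -0.084, 0.0], [0.0, -0.0, -1.0]]
force: [-0.9, 0.4, 0.3]
opening: 0.0598
[ 0.5291366  -0.17377708  0.25230908] 2.7 [[ 8.38390827e-02  9.96479244e-01 -3.52728055e-04]
 [ 9.96479251e-01 -8.38389544e-02  3.64177970e-04]
 [ 3.33323437e-04 -3.82018535e-04 -9.99999871e-01]]
[[ 9.99999922e-01 -3.58028498e-04  1.66070424e-04  1.48880608e-04]
 [ 2.99877576e-04  9.62844646e-01  2.70055730e-01 -6.84244140e-02]
 [-2.56587666e-04 -2.70055659e-01  9.62844679e-01 -7.07767541e-02]
 [ 0.00000000e+00  0.00000000e+00  0.00000000e+00  1.00000000e+00]] [[371.64829954   0.         316.82116584]
 [  0.         371.64829954 234.42746376]
 [  0.           0.           1.        ]]
```

View pics/w1.png

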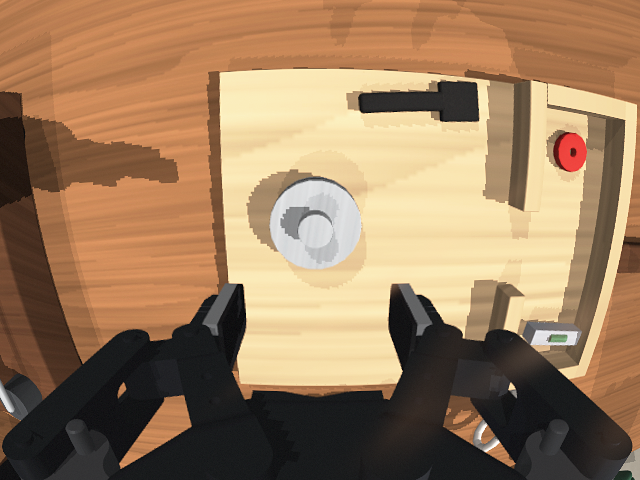

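The wrist view shows the knob at about (316,231), centred between the fingers in the jaw direction. I'll cross-check with the wrist depth.

```bash
cat >> h.py <<'E'
def wcloud(p,s):
    K=p['intrinsics'];d=p['depth'];v,u=np.mgrid[:480,:640]
    a=(u-K[0,2])/K[0,0];b=(v-K[1,2])/K[1,1];r=np.hypot(a,b)+1e-9
    t=np.tan(np.minimum(r,1.4))/r
    P=np.stack([a*t*d,b*t*d,d],-1);P[(d<=0)|(r>1.2)]=np.nan
    T=p['tool_from_camera'];P=P@T[:3,:3].T+T[:3,3]
    return P@np.array(s['eef_rot']).T+np.array(s['tcp_pos'])
E
python3 - <<'E'
from plant import env
from h import *
s=env.state();print(s['tcp_pos'],s['clock'])
W=wcloud(env.snapshot('wrist'),s)
print(W[231,316],W[200,400])
print(fit_tiers(W))
for w in weight(W,(.534,-.176)):print(w)
E
```

```text
[ 0.52848977 -0.17237983  0.25229466] 2.75
[ 0.53061692 -0.17277901  0.06136699] [ 0.52088783 -0.10072323  0.01860238]
(array([ 0.56823841, -0.03485116, -0.08307334]), np.float64(-6652.813237017609), 9384, 20496, np.float64(0.048631995126187225), np.float64(0.018911473113975286))
(array([ 0.53170593, -0.17521097]), 13.366360664367676, array([ 0.53098575, -0.17508795]), 966, np.float64(0.06075025616207369))
(array([ 0.53399237, -0.17599873]), 49.998390197753906, array([ 0.51844763, -0.17599977]), 49149, np.float64(0.26203193660533064))
```

```bash
python3 -m crank '[[[0,0,0],[-0.0025,0.0025,0.04],0.05],[[0,0,0],[-0.0025,0.0025,0.08],0.05],[[0,0,0],[-0.0025,0.0025,0.11],0.05],[[0,0,0],[-0.0025,0.0025,0.11],0.05],[[0,0,0],[-0.0025,0.0025,0.11],0.05]]'
python3 - <<'E'
from plant import env
import cv2
from h import *
s=env.state()
p=env.snapshot('wrist'); cv2.imwrite('pics/w2.png',p['img'][:,:,::-1])
W=wcloud(p,s)
print(weight(W,(.531,-.175))[0])
E
```

```text
clock: 3.42
tcp_pos: [0.5317, -0.1749, 0.1437]
eef_rot: [[0.081, 0.997, 0.001], [0.997, -0.081, -0.0], [-0.0, 0.001, -1.0]]
force: [0.4, -0.0, 0.8]
opening: 0.0501
(array([ 0.53155975, -0.17566051]), 13.630043983459473, array([ 0.53048213, -0.17507795]), 2473, np.float64(0.06070212472130289))
```

View pics/w2.png

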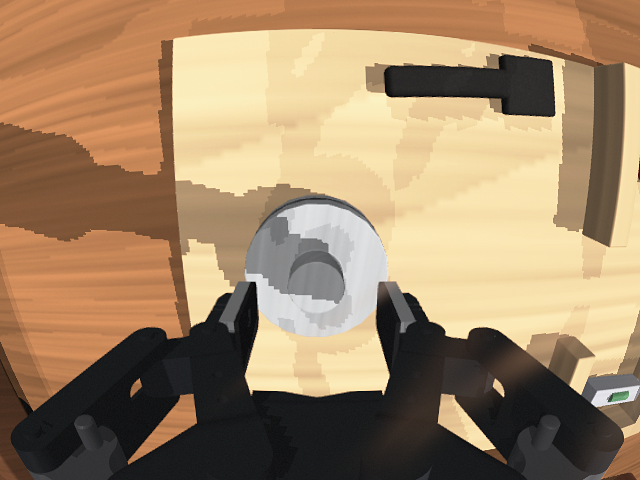

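The knob is at about (317,280), midway between the pads. I'll lower the tool and then close the fingers gradually.

```bash
python3 -m crank '[[[0,0,0],[0,0,0.012],0.045],[[0,0,0],[0,0,0.0215],0.04],[[0,0,0],[0,0,0.0215],0.035],[[0,0,0],[0,0,0.0215],0.032],[[0,0,0],[0,0,0.0215],0.03],[[0,0,0],[0,0,0.0215],0.028],[[0,0,0],[0,0,0.0215],0.027],[[0,0,0],[0,0,0.0215],0.026],[[0,0,0],[0,0,0.0215],0.0255]]'
```

```text
clock: 4.6
tcp_pos: [0.5315, -0.1755, 0.1212]
eef_rot: [[0.082, 0.997, 0.0], [0.997, -0.082, 0.0], [0.0, 0.0, -1.0]]
force: [0.0, 2.6, 1.8]
opening: 0.0257
```

```bash
python3 -m crank '[[[0,0,0],[0,0,0],0.024],[[0,0,0],[0.002,0.0005,0],0.024],[[0,0,0],[0.008,0.002,0],0.024],[[0,0,0],[0.018,0.0045,0],0.024],[[0,0,0],[0.028,0.007,0],0.024],[[0,0,0],[0.038,0.0095,0],0.024]]'
```

```text
clock: 5.35
tcp_pos: [0.5445, -0.139, 0.1213]
eef_rot: [[0.082, 0.997, 0.001], [0.997, -0.082, -0.002], [-0.002, 0.001, -1.0]]
force: [-1.1, -4.9, 4.9]
opening: 0.0246
```

```bash
python3 -m crank '[[[0,0,0],[0.01,0.0025,0],0.024],[[0,0,0],[0.02,0.005,0],0.024],[[0,0,0],[0.03,0.0075,0],0.024],[[0,0,0],[0.04,0.01,0],0.024],[[0,0,0],[0.05,0.0125,0],0.024],[[0,0,0],[0.058,0.0145,0],0.024],[[0,0,0],[0.062,0.0155,0],0.024],[[0,0,0],[0.062,0.0155,0],0.024]]'
python3 - <<'E'
from plant import env
import cv2
from h import *
s=env.state();print(s['tcp_pos'])
W=cloud(env.snapshot('top'));print(fit_tiers(W,(.568,-.035,-.0825)))
p=env.snapshot('wrist');cv2.imwrite('pics/w3.png',p['img'][:,:,::-1])
s=env.state();W=wcloud(p,s);t=fit_tiers(W,(.568,-.035,-.0825));print(t)
p2=env.snapshot('top');cv2.imwrite('pics/t3.png',p2['img'][:,:,::-1])
E
```

```text
clock: 6.35
tcp_pos: [0.5649, -0.0779, 0.1213]
eef_rot: [[0.081, 0.997, 0.001], [0.997, -0.081, -0.001], [-0.001, 0.001, -1.0]]
force: [-0.6, -1.3, 5.9]
opening: 0.0247
[ 0.56493933 -0.07788743  0.12127088]
(array([ 0.56747247, -0.03529525, -0.08232157]), np.float64(-4847.528941798137), 5785, 12418, np.float64(0.047173471623791596), np.float64(0.017242853044356687))
(array([ 0.56931229, -0.03405102, -0.08373769]), np.float64(-9298.48679269908), 14020, 53701, np.float64(0.04855119771663358), np.float64(0.01884977577119709))
```

View pics/w3.png

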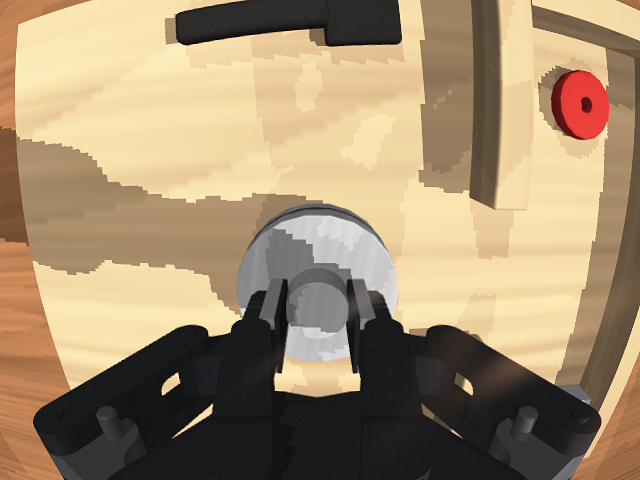

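View pics/t3.png

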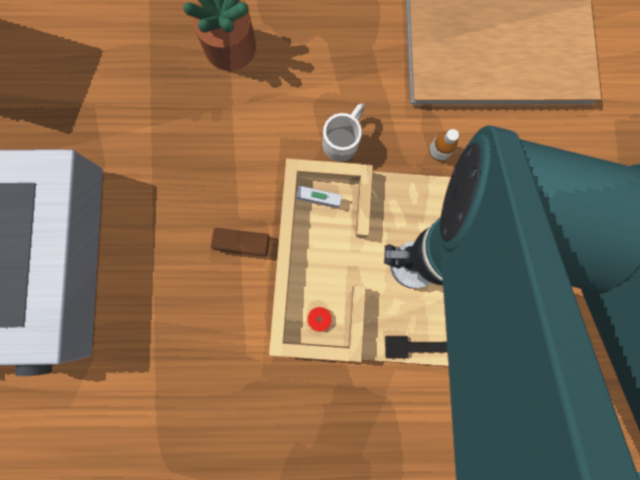

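```bash
cat >> h.py <<'E'
def disc(W,c,zo=0.):
    P=W.reshape(-1,3);P=P[np.isfinite(P).all(1)]
    P=P[np.hypot(P[:,0]-c[0],P[:,1]-c[1])<.06]
    A=P[abs(P[:,2]-zo-.044)<.005];B=P[abs(P[:,2]-zo-.018)<.005]
    f=lambda q,t:1/(1+np.exp(np.clip((np.hypot(q[:,0]-t[0],q[:,1]-t[1])-.036)/.001,-50,50)))
    r=minimize(lambda t:-f(A,t).sum()+f(B,t).sum(),c,method='Nelder-Mead',options=dict(initial_simplex=[c,[c[0]+.006,c[1]],[c[0],c[1]+.006]],xatol=1e-5))
    return r.x,len(A),len(B)
def local(p,t):
    c,s=np.cos(t[2]),np.sin(t[2]);d=np.array(p)[:2]-t[:2];return np.array([c*d[0]+s*d[1],-s*d[0]+c*d[1]])
E
python3 - <<'E'
from plant import env
from h import *
s=env.state();print('tcp',s['tcp_pos'])
for n in('wrist','top','scene'):
    s=env.state();p=env.snapshot(n)
    W=wcloud(p,s) if n=='wrist' else cloud(p)
    t=fit_tiers(W,(.568,-.035,-.0825))[0];d=disc(W,(.565,-.077))
    print(n,t,d,local(d[0],t),'tcp local',local(s['tcp_pos'],t))
E
```

```text
tcp [ 0.56492942 -0.07791365  0.12127501]
wrist [ 0.56936263 -0.03402481 -0.08356573] (array([ 0.56519575, -0.07781719]), 10850, 18515) [-0.00049705 -0.04398737] tcp local [-0.0007544  -0.04410572]
top [ 0.56750282 -0.03530609 -0.08209575] (array([ 0.5644075 , -0.07883628]), 501, 1805) [ 0.00048474 -0.04363741] tcp local [ 0.00093806 -0.04268436]
scene [ 0.56824526 -0.03423793 -0.08022587] (array([ 0.56483991, -0.07683906]), 756, 1556) [ 1.96457842e-05 -4.27370092e-02] tcp local [ 0.00018088 -0.0437995 ]
```

All three cameras put the weight within 0.5 mm of the gap's centre line and 43–44 mm before the tiers' origin. I'll push it straight in.

```bash
python3 -m crank '[[[0,0,0],[0.003,0,0],0.024],[[0,0,0],[0.01,0,0],0.024],[[0,0,0],[0.018,0,0],0.024],[[0,0,0],[0.026,0,0],0.024],[[0,0,0],[0.034,0,0],0.024],[[0,0,0],[0.042,0,0],0.024],[[0,0,0],[0.05,0,0],0.024],[[0,0,0],[0.056,0,0],0.024],[[0,0,0],[0.06,0,0],0.024]]'
```

```text
clock: 7.78
tcp_pos: [0.5699, -0.0185, 0.1213]
eef_rot: [[0.081, 0.997, 0.001], [0.997, -0.081, -0.001], [-0.001, 0.001, -1.0]]
force: [-0.5, -5.3, 5.3]
opening: 0.0247
```

```bash
python3 -m crank '[[[0,0,0],[0.006,0,0],0.024],[[0,0,0],[0.014,0,0],0.024],[[0,0,0],[0.022,0,0],0.024],[[0,0,0],[0.03,0,0],0.024],[[0,0,0],[0.038,0,0],0.024],[[0,0,0],[0.046,0,0],0.024],[[0,0,0],[0.054,0,0],0.024],[[0,0,0],[0.062,0,0],0.024],[[0,0,0],[0.07,0,0],0.024],[[0,0,0],[0.076,0,0],0.024],[[0,0,0],[0.08,0,0],0.024],[[0,0,0],[0.08,0,0],0.024]]'
python3 - <<'E'
from plant import env
from h import *
import cv2
for n in('wrist','top'):
    s=env.state();p=env.snapshot(n);cv2.imwrite(f'pics/{n}5.png',p['img'][:,:,::-1])
    W=wcloud(p,s) if n=='wrist' else cloud(p)
    t=fit_tiers(W,(.568,-.035,-.0825))[0];d=disc(W,s['tcp_pos'][:2])
    print(n,t,d,local(d[0],t),'tcp local',local(s['tcp_pos'],t),local(s['tcp_pos'],(.568,-.035,-.082)))
E
```

```text
clock: 9.28
tcp_pos: [0.5762, 0.0616, 0.1213]
eef_rot: [[0.081, 0.997, 0.001], [0.997, -0.081, -0.0], [-0.0, 0.001, -1.0]]
force: [-1.0, -3.0, 6.2]
opening: 0.0248
wrist [ 0.56675351 -0.03395617 -0.07412499] (array([0.57648009, 0.06168349]), 12096, 17909) [0.00261707 0.09609736] tcp local [0.00238242 0.09601321] [0.00029845 0.09696722]
top [ 0.56717553 -0.03519765 -0.07645899] (array([0.5757031 , 0.06114873]), 163, 1185) [0.00114329 0.09671627] tcp local [0.00164147 0.09721389] [0.00029727 0.09695697]
```

View pics/wrist5.png

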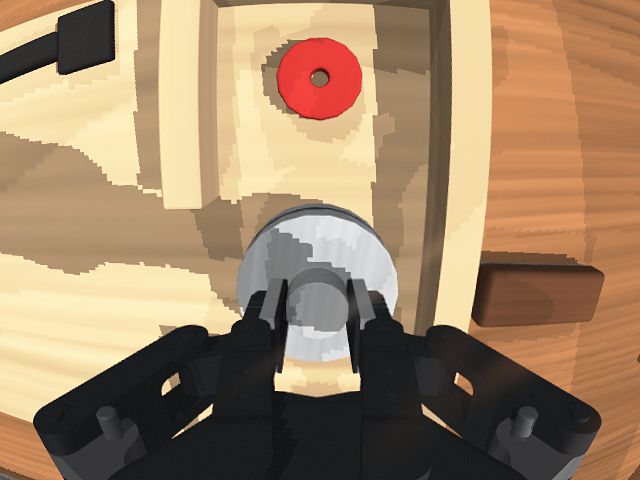

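The weight is past the gap and about 17 mm from the back rail. I'll close that gap slowly and watch the force.

```bash
python3 -m crank '[[[0,0,0],[0.003,0,0],0.024],[[0,0,0],[0.006,0,0],0.024],[[0,0,0],[0.009,0,0],0.024],[[0,0,0],[0.012,0,0],0.024],[[0,0,0],[0.014,0,0],0.024],[[0,0,0],[0.0155,0,0],0.024]]'; python3 -m crank '[[[0,0,0],[0.0005,0,0],0.024],[[0,0,0],[0.001,0,0],0.024]]';python3 -m crank '[[[0,0,0],[0.0005,0,0],0.024],[[0,0,0],[0.001,0,0],0.024]]'
```

```text
clock: 10.12
tcp_pos: [0.5774, 0.0764, 0.1213]
eef_rot: [[0.081, 0.997, 0.0], [0.997, -0.081, -0.001], [-0.001, 0.0, -1.0]]
force: [-0.4, -5.9, 6.1]
opening: 0.0248
clock: 10.38
tcp_pos: [0.5775, 0.0774, 0.1213]
eef_rot: [[0.081, 0.997, 0.0], [0.997, -0.081, -0.001], [-0.001, 0.001, -1.0]]
force: [-0.8, -6.0, 6.0]
opening: 0.0247
clock: 10.62
tcp_pos: [0.5776, 0.0783, 0.1213]
eef_rot: [[0.081, 0.997, 0.0], [0.997, -0.081, -0.001], [-0.001, 0.0, -1.0]]
force: [-0.9, -5.1, 6.1]
opening: 0.0243
```

```bash
python3 -m crank '[[[0,0,0],[0.0005,0,0],0.024],[[0,0,0],[0.001,0,0],0.024]]';python3 -m crank '[[[0,0,0],[0.0005,0,0],0.024],[[0,0,0],[0.001,0,0],0.024]]'
```

```text
clock: 10.88
tcp_pos: [0.5776, 0.0789, 0.1213]
eef_rot: [[0.081, 0.997, 0.0], [0.997, -0.081, -0.002], [-0.002, 0.0, -1.0]]
force: [-1.1, -9.1, 7.4]
opening: 0.0247
clock: 11.12
tcp_pos: [0.5776, 0.0791, 0.1213]
eef_rot: [[0.081, 0.997, 0.0], [0.997, -0.081, -0.003], [-0.003, 0.0, -1.0]]
force: [-1.4, -12.5, 6.9]
opening: 0.0244
```

```bash
python3 -m crank '[[[0,0,0],[0.0005,0,0],0.024],[[0,0,0],[0.001,0,0],0.024],[[0,0,0],[0.001,0,0],0.024]]'
```

```text
clock: 11.5
tcp_pos: [0.5776, 0.0793, 0.1214]
eef_rot: [[0.08, 0.997, -0.0], [0.997, -0.08, -0.005], [-0.005, 0.0, -1.0]]
force: [-0.2, -16.3, 7.0]
opening: 0.0247
```

It's seated: the force is rising with no further advance. I'll release slowly and then go straight up.

```bash
python3 -m crank '[[[0,0,0],[0,0,0],0.025],[[0,0,0],[0,0,0],0.0265],[[0,0,0],[0,0,0],0.028],[[0,0,0],[0,0,0],0.031],[[0,0,0],[-0.001,0,0],0.035],[[0,0,0],[-0.001,0,0],0.039],[[0,0,0],[-0.001,0,0],0.04],[[0,0,0],[-0.001,0,0],0.04]]'
python3 - <<'E'
from plant import env
import cv2
s=env.state();p=env.snapshot('wrist');cv2.imwrite('pics/w6.png',p['img'][:,:,::-1])
E
```

```text
clock: 12.5
tcp_pos: [0.5774, 0.081, 0.1209]
eef_rot: [[0.082, 0.997, -0.0], [0.997, -0.082, 0.0], [0.0, -0.0, -1.0]]
force: [-0.3, -0.1, -0.4]
opening: 0.04
```

View pics/w6.png

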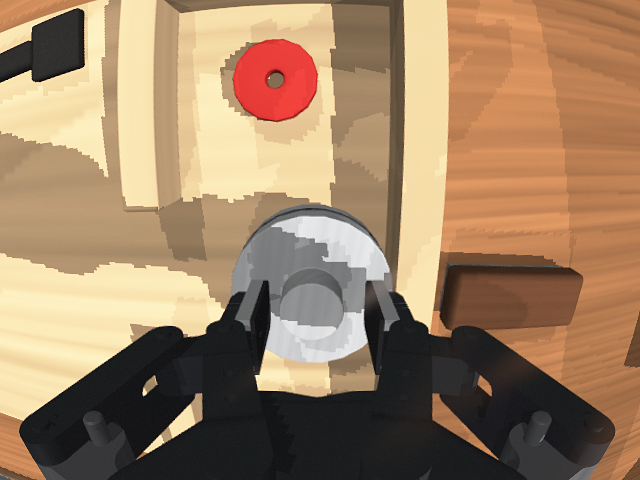

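The fingers are clear on both sides of the knob and the force reads zero. The disc at about (312,283) touches the back rail's inner face at around column 392. Next I'll go up and back off to check.

```bash
python3 -m crank '[[[0,0,0],[0,0,-0.01],0.04],[[0,0,0],[0,0,-0.03],0.04],[[0,0,0],[0,0,-0.07],0.04],[[0,0,0],[0,0,-0.12],0.04],[[0,0,0],[0,0,-0.16],0.04],[[0,0,0],[0,0,-0.16],0.04],[[0,0,0],[0,0,-0.16],0.04],[[0,0,0],[0,0,-0.16],0.04]]'; python3 -m crank '[[[0,0,0],[-0.05,0,0],0.04],[[0,0,0],[-0.11,0,0],0.04],[[0,0,0],[-0.17,0,0],0.04],[[0,0,0],[-0.23,0,0],0.04],[[0,0,0],[-0.28,0,0],0.04],[[0,0,0],[-0.28,0,0],0.04],[[0,0,0],[-0.28,0,0],0.04]]'
python3 - <<'E'
from plant import env
from h import *
import cv2
for n in('top','scene'):
    p=env.snapshot(n);cv2.imwrite(f'pics/{n}7.png',p['img'][:,:,::-1])
    for t in('weight','adapter','level','scraper'): print(n,t,[r['position'] for r in env.landmark_of(t,p)[:1]])
    W=cloud(p);t=fit_tiers(W,(.568,-.035,-.0825))[0];d=disc(W,(.577,.079))
    print(n,t,d,local(d[0],t))
    for w in weight(W,(.577,.079))[:1]:print(w,local(w[0],t))
E
```

```text
clock: 13.55
tcp_pos: [0.5766, 0.0807, 0.2796]
eef_rot: [[0.082, 0.997, -0.003], [0.997, -0.082, -0.0], [-0.0, -0.003, -1.0]]
force: [-0.4, 0.1, 0.3]
opening: 0.0396
clock: 14.42
tcp_pos: [0.554, -0.1978, 0.2798]
eef_rot: [[0.083, 0.997, -0.002], [0.997, -0.083, 0.002], [0.001, -0.002, -1.0]]
force: [-0.6, 0.5, -0.5]
opening: 0.0402
top weight [[0.5769, 0.0784, 0.0162]]
top adapter [[0.4834, 0.0754, 0.0174]]
top level [[0.6719, 0.0714, 0.0169]]
top scraper [[0.4416, -0.0786, 0.0164]]
top [ 0.56748968 -0.03537409 -0.08230881] (array([0.57740045, 0.07871893]), 2091, 2096) [0.00049695 0.11452158]
(array([0.57659076, 0.07814924]), 12.99102783203125, array([0.57627837, 0.07818272]), 235, np.float64(0.05928018071895125)) [-0.00026316  0.11388725]
scene weight [[0.5793, 0.0759, 0.016]]
scene adapter [[0.4839, 0.0713, 0.0208]]
scene level [[0.6736, 0.0651, 0.0173]]
scene scraper [[0.4377, -0.078, 0.0153]]
scene [ 0.56813278 -0.03427762 -0.08037484] (array([0.57733617, 0.08056881]), 1354, 1155) [-4.71487410e-05  1.15214588e-01]
(array([0.57784351, 0.07982119]), 13.846875190734863, array([0.57922827, 0.080216  ]), 198, np.float64(0.06068741467573696)) [0.00051857 0.11451012]
```

View pics/top7.png

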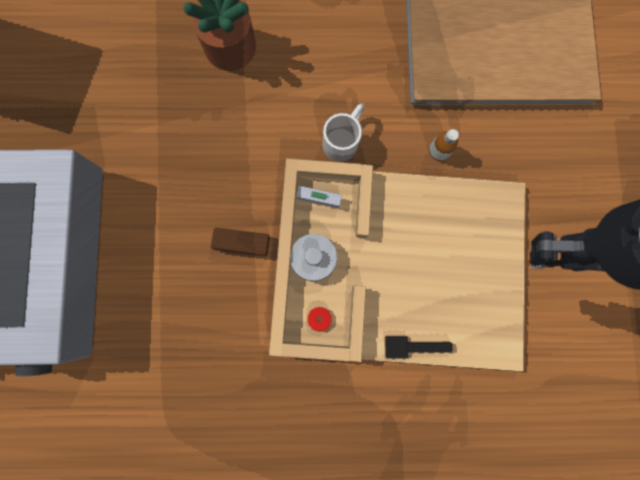

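View pics/scene7.png

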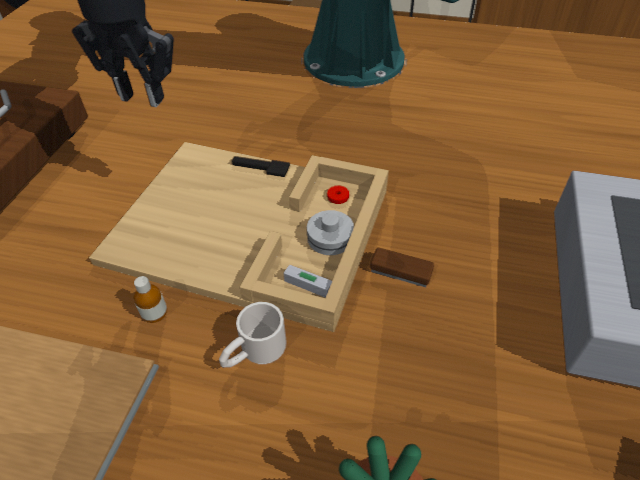

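The weight is home at tier coordinates x ≈ 0, y ≈ 114–115 mm. The other things sit where they did in the first pictures.

```bash
python3 -c "
from plant import env
print(env.job_done())"
```

```text
the job is handed in; nothing more can be done
None
```

The record weight is home against the back rail, straight behind the gap, and the job is handed in at about 14.6 s of the 48 s allowed.

**What I did:** I closed the fingers on the weight's knob at a constant height. I slid it onto the gap's centre line, straight through the gap, and against the back rail. At the rail the force rose to about 16 N with no further advance. I then released it slowly, went straight up and backed away.

**Last checks:**
- **Position:** depth fits from the top and scene cameras put it at x within ±0.6 mm and y 113.9 to 115.2 mm in the tiers' frame. The target is x 0, y 114.
- **Passage:** the force readings showed no sideways push in the gap and no upward pull on the weight; the tool pressed down on it with about 5–7 N throughout.
- **Other things:** the adapter, level and scraper read within about 5 mm of their first readings, which is roughly the detector's noise, and look unmoved. I checked the cup, bottle and brush only by eye, and they look unmoved too.
- **Disagreement:** while the arm blocked part of the view, the tier fits were off by 1–3 mm and about 0.4° in turn. I ignored those and used the earlier fits, which the final ones confirmed.

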